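# Take a sample tube's inside depth with the bench depth gauge and lock it

## Task

Slide the sample carrier along the depth gauge's lane until it is home against the end stop, so that its tube stands under the probe. Lower the probe by its knob into the tube until you feel it bear on the hidden raised bottom, pressing only gently because that bottom is thin, and let the knob go there. Then swing the lock lever fully round to its stop, leaving the probe clamped on the bottom, the carrier home and the other things on the bench where they are.

Things in the scene. Friction and masses are not known exactly. Their poses are not given: they have to be found in the camera images.
- stand: Bench depth gauge, fixed: dark base 12 mm thick, lane between two fences, end stop, pillar, grey head with upright probe and lever. Origin on the bench straight under the probe, z up; y runs along the lane to the stop (its face at y = +19 mm); x is roughly world +x. Lane 40 mm wide inside, open at y = -190 mm, fence tops 32 mm above the bench. The side x < 0 is open.
- guide_head (a point): Top centre of the grey guide head through which the probe slides, 196 mm above the bench; the head is 44 mm (x) by 36 mm (y) and 36 mm high. Behind it an arm leads to a pillar at x = +80 mm (49 mm thick), equally high. Axes as the stand's.
- carrier: Cream sample carrier in the lane, 36 wide, 68 mm high, about 0.2 to 0.5 kg, the only one holding a tube. Origin: middle of its underside; x along the lane towards the stop, z up; it reaches from x = -58 to +56 mm. At the start it stands on the lane's floor (12 mm above the bench) 25 to 60 mm short of the stop. Home: origin at y = -37 mm of the stand.
- carrier_tail (a point): Middle of the carrier's rear end face (36 mm wide), 45 mm above the carrier's underside, 58 mm behind its origin: the face to push on, along the carrier's +x. Axes as the carrier's.
- tube_mouth (a point): Rim centre of the white open tube (24 mm outside, 20 inside) fixed in the carrier's leading bore, 37 mm ahead of the origin, rim 132 mm above the bench, 52 above the carrier's top. Its raised inner bottom lies 12 to 44 mm below the rim, different each time and hidden; it is thin, a little springy (some 7 N for 1 mm), and cracks if pressed with more than 20 N.
- probe: Probe: steel rod 8 mm thick with round white tip, sliding straight up and down in the guide head. Origin at the tip, z up. A friction gland keeps it where it is left; moving it takes 1 to 5 N. At the start the tip is 8 to 18 mm above the tube's rim. It can go down 50 mm past the rim, more than any tube needs.
- probe_knob (a point): Centre of the round black knob on top of the probe, 26 mm across, 20 mm high, 148 mm above the tip; always at least 20 mm free between knob and guide head. Can be gripped from above.
- lock_lever (a joint): Lock lever angle, rad: 0 open, 1.4 at its stop (locked), growing counter-clockwise from above; starts at 0 to 0.25. Upright pivot at x = -32, y = 0 mm of the stand on the head's front. Its cam drives a brass pad onto the rod, which it grips in the last half of the swing; it stays where it is left. Pushing it takes 1 to 5 N at the pin.
- lever_pin (a point): Upright black pin at the lever's free end, 12 mm thick, rising from 171 to 215 mm above the bench; this point on its axis is 196 mm above the bench, 74 mm from the pivot. At angle 0 it is at x = -89, y = +48 mm of the stand, at 1.4 rad at x = -89, y = -48 mm. Push it sideways round its arc.
- tape_1: Roll of brown packing tape on the bench, 93 mm across, 48 mm high; origin at its underside. Leave it alone.
- timer: Small white timer, 62 x 66 x 20 mm; origin at its underside. Leave it alone.
- pen_1: Ball pen lying on the bench, 145 mm long; origin at its underside. Leave it alone.
- label_roll: Roll of white labels lying flat, 74 mm across, 34 mm high; origin at its underside. Leave it alone.
Not all that is in view belongs to the job. Leave any pink look-alike of the carrier alone.

How it is judged:
By the outcome, as a careful person would: the job done as asked, in the order asked, and still so for the second after the job is handed in, with the robot touching nothing.
It also fails if it takes over 64 s, if anything falls off the work surface, if the arm or the gripper's body presses on something with over 40 N, if the wrist force passes 120 N, or if a joint passes its speed limit or range.

## Robot

A 6-joint arm with a two-finger parallel gripper is mounted at the origin on a cart in front of the work surface, level with it; the furniture and walls round the work are solid. World frame = base frame: x ahead of the robot, y to its left, z up, the work surface at z = 0. Lengths are in m, angles in degrees, forces in N, time in s.
With the tool pointing down it reaches from about 0.25 to 0.725 m from the base axis. Payload 9.7 kg.
Tool frame: the origin (TCP) lies at the centre of the arm's flange, where the gripper is bolted on; the fingertips stand 173 mm ahead of it and the grasp point (between the pads) lies 155 mm ahead of it; z points along the fingers, y is the line along which they close (so a half turn about z gives the same grasp; the last joint's range is limited). The gripper opens to 85 mm and grips with 20 to 120 N. Pads are 22 mm wide; open, the fingers measure 114 mm over their backs; the gripper's body (76 mm by 85 mm) begins 54 mm behind the grasp point. The pads swing forward as they close: fully open they stand 13 mm farther back than shut.
Start: joints at [-64.171, 4.979, 10.078, 95.1, 0, 90], TCP at [0.24, -0.495, 0.405] pointing down, gripper open.
Joint ranges: [-179.16, 179.16], [-48.56, 103.87], [-65.8, 70.77], [-126.05, 130.52], [-82.76, 87.17], [-180, 180]. Speed limits (degrees/s): [127.2, 127.2, 147.25, 180, 180, 180].

## Interface

Orientations are given as [roll, pitch, yaw] about the fixed x, y, z axes, in that order (R = Rz(yaw) Ry(pitch) Rx(roll)).
In Python, from workcell import monitor, camera, get_calibration, bot gives the robot as it stands.
- The arm moves only by the tool carry_out, never from a script. Its argument "targets" is text: rows parted by semicolons, each of 7 numbers parted by spaces: the shift along the tool's x, y, z in units of 0.04 m (1.0 is 0.04 m), then the turn, a rotation vector about the tool's x, y, z in units of 0.1 rad (1.0 is 0.1 rad), then the opening, from -1 (shut) to 1 (fully open), so that 0 is half open. A call has exactly 8 rows; each row shifts and turns the commanded pose from where the row before left it, along the tool's axes as they then stand; what a row does not reach is not made up. A row lasts 1/12 s, in which the tool goes at most 41.7 mm and 7.16 degrees, less where a joint would pass 70% of its speed; a pose out of reach is approached as far as the arm can. A call with a number of a shift or a turn outside -1 to 1 is refused whole. A call with a gripper value outside its range is refused whole. The fingers move at their own pace and stop on an object; "newtons" is the grip in N (left out, the last holds). Time passes only in rows, so rows that do not move let the fingers close, or fill a call up. It gives the time, the measured TCP pose, the force, the opening and the grip force at its end, in the units of the state.
- monitor.get_obs(): the state, without advancing time (a new reading comes with each control period).
- camera(name): name is "side" or "top"; returns the picture (480x640x3 uint8, red, green, blue); there is no depth.
- get_calibration(name): a dict with "fx", "fy", "cx", "cy" (pixels), "view" (4x4, takes a point from world to camera coordinates). Camera axes: x right, y down, z forward; pixel columns grow to the right and rows downward; lengths in m; the calibration is good to about 2 mm. A picture is of the moment at which its call begins. get_calibration takes no time and is no camera call.
- bot.job_done(): hands the job in; it is judged then, once.
The state is a dict: "time": time; "q": joint angles; "qd": joint speeds; "joint_efforts": joint torques, N m; "ee_pos": TCP position; "tcp_rot": TCP orientation; "wrist_force": force on the tool from outside, world axes, zero at the start; "torque": the same for the moment, N m; "opening": finger opening in m; "grasp_force": force on a finger pad.
Only numpy, scipy, OpenCV 4.12 (cv2) and the standard library are available. Lean on these libraries where they do the work, as an engineer would, in place of code of your own. Each camera call takes 0.05 s, during which the arm holds its last target. There are 200 camera calls.

## Working session

There is one attempt and no reset: what is moved stays moved. The work goes in short steps, Python scripts to look and compute and a tool call to move; the robot and the scene stay as the last step left them, time stands still between calls to the robot, and variables do not carry over. Pictures are saved under pics/ and viewed, at most 10 in all, crops included, and the job is handed in when it is done.

Besides the shell and the picture viewer there is one more tool, called after "Request:" as name(argument=value, ...), one argument or row to a line, values as JSON. carry_out: Moves the arm, as the interface text tells. Shifts and turns lie within -1 to 1; 1 stands for 0.04 m of shift or 0.1 rad of turn. Its arguments: {"type":"object","properties":{"targets":{"type":"string"},"newtons":{"type":"number"}},"required":["targets"]}

```bash
mkdir -p pics; python3 - <<'E'
from workcell import monitor,camera,get_calibration
import cv2,numpy as np
for n in("side","top"):
    cv2.imwrite(f"pics/{n}0.png",camera(n)[:,:,::-1]); c=get_calibration(n); print(n,{k:np.round(c[k],4).tolist() for k in c})
print(monitor.get_obs())
E
```

```text
side {'fx': 479.1847, 'fy': 479.1847, 'cx': 313.0139, 'cy': 239.8872, 'view': [[0.7596, 0.6502, -0.0167, -0.3486], [0.4894, -0.5883, -0.6438, -0.159], [-0.4284, 0.4809, -0.765, 1.2683], [0.0, 0.0, 0.0, 1.0]]}
top {'fx': 591.9636, 'fy': 591.9636, 'cx': 323.2471, 'cy': 233.0978, 'view': [[-0.0251, -0.9996, -0.0107, -0.0242], [-0.9975, 0.0257, -0.0665, 0.5214], [0.0668, 0.009, -0.9977, 1.5425], [0.0, 0.0, 0.0, 1.0]]}
{'time': 0.1, 'q': array([-6.41710378e+01,  5.00968053e+00,  1.00399453e+01,  9.51013635e+01,
       -1.57055564e-03,  8.99997622e+01]), 'qd': array([-0.04367967, -0.01472496,  0.1653205 , -0.02525261,  0.03664054,
        0.06538167]), 'joint_efforts': array([ 4.96511359e-05, -5.21561623e+01,  4.65653908e+01,  1.60803128e-02,
       -3.04919251e-05,  6.38166938e-06]), 'ee_pos': array([ 0.23962629, -0.49505903,  0.40404575]), 'tcp_rot': array([-1.79928901e+02,  1.57025936e-03,  2.58292019e+01]), 'wrist_force': array([-0.55044093, -0.19106493,  0.32489588]), 'torque': array([-0.04301713, -0.00728305, -0.02268628]), 'grasp_force': 0.0, 'opening': 0.08559398877618053}
```

View pics/side0.png

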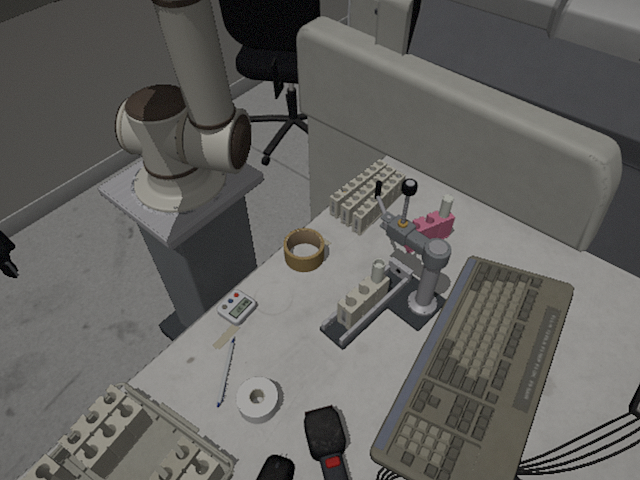

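View pics/top0.png

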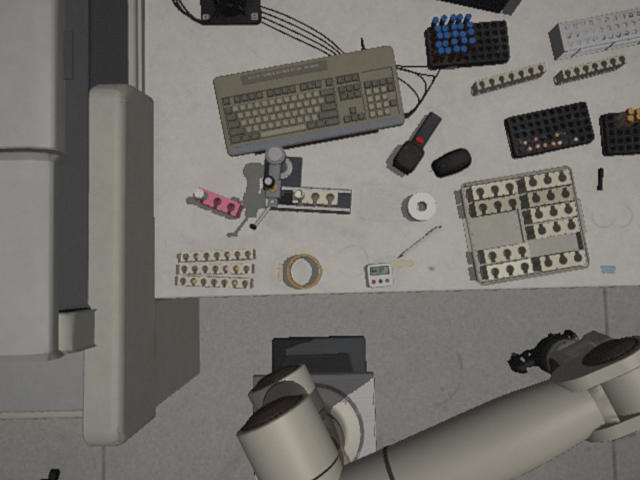

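The carrier is in the lane at top px (300–350, 197). The knob is near (268,182) and the lever pin near (253,227). The side view shows the knob at (409,186), the lever pin at (379,188) and the tube at (378,268). I'll zoom in for exact pixels.

```bash
python3 - <<'E'
import cv2,numpy as np
a=cv2.imread("pics/side0.png")[165:350,310:460]; b=cv2.imread("pics/top0.png")[135:250,220:365]
A=cv2.resize(a,None,fx=3,fy=3,interpolation=3);B=cv2.resize(b,None,fx=5,fy=5,interpolation=3)
cv2.imwrite("pics/sc.png",A);cv2.imwrite("pics/tc.png",B);print(A.shape,B.shape)
E
```

```text
(555, 450, 3) (575, 725, 3)
```

View pics/sc.png

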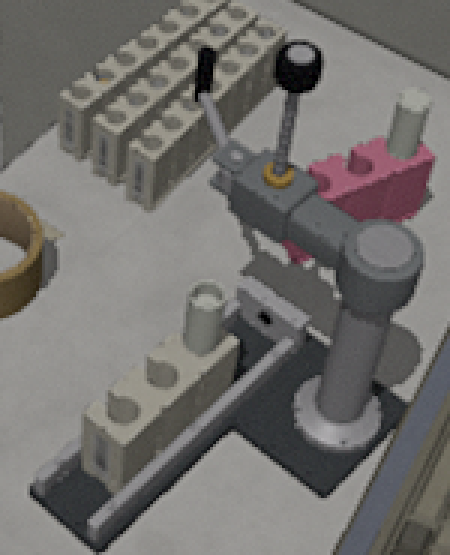

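View pics/tc.png

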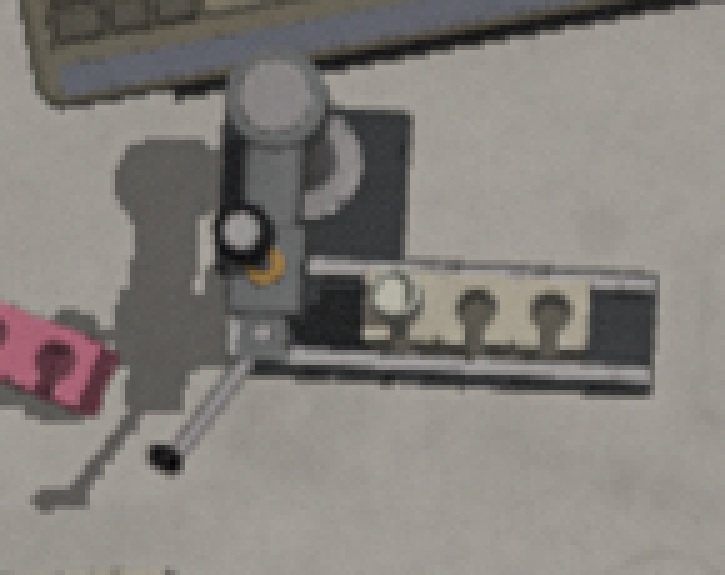

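```bash
cat > fit.py <<'E'
from workcell import get_calibration
import numpy as np
from scipy.optimize import least_squares
C={n:get_calibration(n) for n in("side","top")}
def proj(n,p):
    c=C[n]; q=c["view"]@np.r_[p,1]; return np.array([c["fx"]*q[0]/q[2]+c["cx"],c["fy"]*q[1]/q[2]+c["cy"]])
def W(v,x,y,z):
    c,s=np.cos(v[2]),np.sin(v[2]); return np.array([v[0]+c*x-s*y,v[1]+s*x+c*y,z])
def pin(v,z):
    t=np.arctan2(48,-57)+v[5]; return W(v,-.032+.0745*np.cos(t),.0745*np.sin(t),z)
M=[("side",(409.7,187.7),lambda v:W(v,0,0,v[4])),("top",(268.6,181.2),lambda v:W(v,0,0,v[4]+.01)),
("side",(379,182),lambda v:pin(v,.215)),("side",(378,197.3),lambda v:pin(v,.171)),("top",(252.5,226.2),lambda v:pin(v,.215)),
("side",(379.3,262.7),lambda v:W(v,0,v[3]+.037,.132)),("top",(299.6,193.8),lambda v:W(v,0,v[3]+.037,.132)),
("side",(402.7,224),lambda v:W(v,0,0,.199)),("top",(273.4,188),lambda v:W(v,0,0,.199)),
("side",(438.3,247.3),lambda v:W(v,.08,0,.196)),("top",(275.6,153.4),lambda v:W(v,.08,0,.196)),
("side",(338.3,301),lambda v:W(v,-.018,v[3]-.058,.08)),("side",(350,310.7),lambda v:W(v,.018,v[3]-.058,.08)),
("top",(338,191),lambda v:W(v,.018,v[3]-.058,.08)),("top",(337.6,205),lambda v:W(v,-.018,v[3]-.058,.08))]
f=lambda v:np.concatenate([proj(n,p(v))-u for n,u,p in M])
if __name__=="__main__":
    r=least_squares(f,[.55,.05,0,-.08,.3,.1],loss="soft_l1"); v=r.x
    print(np.round(v,4)); print(np.round(f(v).reshape(-1,2),1).tolist())
    print("tail",W(v,0,v[3]-.058,.057),"pin",pin(v,.196),"tip above rim",v[4]-.148-.132)
E
python3 fit.py
```

```text
[ 0.6174  0.0761 -0.0936 -0.0943  0.2911  0.1225]
[[-0.0, 0.0], [-0.2, 0.0], [0.3, 0.1], [-0.7, 0.7], [-0.9, 0.2], [-0.0, 0.4], [-0.8, -0.4], [0.1, -0.2], [-0.5, -0.1], [-0.4, 1.3], [-0.1, 1.1], [-1.1, 1.0], [1.0, 2.8], [-0.4, 0.6], [-0.9, 0.7]]
tail [ 0.60312272 -0.07550195  0.057     ] pin [0.52713935 0.1254052  0.196     ] tip above rim 0.01107317865395549
```

Fit residuals are about 1 px and every dimension agrees (tip 11 mm above the rim, carrier 57 mm short of home). I'll move behind the carrier with the fingers shut.

Request:
carry_out(
  targets="0.76 -0.29 0 0 0 0 -1;0.76 -0.29 0 0 0 0 -1;0.76 -0.29 0 0 0 0 -1;0.76 -0.29 0 0 0 0 -1;0.76 -0.29 0 0 0 0 -1;0.76 -0.29 0 0 0 0 -1;0.76 -0.29 0 0 0 0 -1;0.76 -0.29 0 0 0 0 -1",
  newtons=30,
)

```text
time: 0.77
ee_pos: [0.4189, -0.3042, 0.4045]
tcp_rot: [-180.0, 0.0, 25.8]
wrist_force: [0.8, -0.8, 0.5]
opening: 0.0
grasp_force: 0.0
```

Request:
carry_out(
  targets="0.76 -0.29 0 0 0 0 -1;0.76 -0.29 0 0 0 0 -1;0.76 -0.29 0 0 0 0 -1;0.76 -0.29 0 0 0 0 -1;0.76 -0.29 0 0 0 0 -1;0.76 -0.29 0 0 0 0 -1;0.76 -0.29 0 0 0 0 -1;0.76 -0.29 0 0 0 0 -1",
)

```text
time: 1.43
ee_pos: [0.5975, -0.1146, 0.4043]
tcp_rot: [-180.0, 0.0, 25.8]
wrist_force: [0.6, 0.2, 0.2]
opening: -0.0002
grasp_force: 0.0
```

Request:
carry_out(
  targets="0 0 0 0 0 0.68 -1;0 0 0 0 0 0.68 -1;0 0 0 0 0 0.68 -1;0 0 0 0 0 0.68 -1;0 0 0 0 0 0.68 -1;0 0 0 0 0 0.68 -1;0 0 0 0 0 0.68 -1;0 0 0 0 0 0.68 -1",
)

```text
time: 2.1
ee_pos: [0.5966, -0.1161, 0.4042]
tcp_rot: [-180.0, 0.1, -5.5]
wrist_force: [0.1, 1.5, -0.4]
opening: 0.0002
grasp_force: 0.0
```

```bash
cat > go.py <<'E'
import sys,numpy as np
from scipy.spatial.transform import Rotation as R
from workcell import monitor
# target TCP given in stand axes (m): x y z ; prints tool shift in units and turn about tool z
S=np.array([.6174,.0761,0]); Y=-.0936; Q=R.from_euler("z",Y)
o=monitor.get_obs(); T=R.from_euler("xyz",o["tcp_rot"],degrees=True)
print("t",round(o["time"],2),"stand pos",np.round(Q.inv().apply(o["ee_pos"]-S),4),"rot",np.round(o["tcp_rot"],2),"F",np.round(o["wrist_force"],1),"open",round(o["opening"],4),"grip",o["grasp_force"])
if len(sys.argv)>3:
    p=S+Q.apply([float(a) for a in sys.argv[1:4]])
    print("shift units",np.round(T.inv().apply(p-o["ee_pos"])/.04,3))
    D=R.from_euler("xyz",[180,0,np.degrees(Y)],degrees=True); print("turn units",np.round((T.inv()*D).as_rotvec()/.1,3))
E
python3 go.py 0 -0.192 .216
```

```text
t 2.1 stand pos [-0.0027 -0.1933  0.4042] rot [-1.7999e+02  5.0000e-02 -5.5300e+00] F [ 0.1  1.5 -0.4] open 0.0002 grip 0.0
shift units [ 0.073 -0.031  4.705]
turn units [-0.001  0.009 -0.029]
```

Request:
carry_out(
  targets="0.07 0 0.8 0 0 0 -1;0 0 0.8 0 0 0 -1;0 0 0.8 0 0 0 -1;0 0 0.8 0 0 0 -1;0 0 0.6 0 0 0 -1;0 0 0.5 0 0 0 -1;0 0 0.2 0 0 0 -1;0 0 0 0 0 0 -1",
)

```text
time: 2.77
ee_pos: [0.5987, -0.1162, 0.2223]
tcp_rot: [-180.0, 0.2, -5.3]
wrist_force: [-0.8, 0.1, -0.0]
opening: 0.0001
grasp_force: 0.0
```

```bash
python3 go.py 0 -0.192 .216; python3 - <<'E'
from workcell import camera
import cv2
a=camera("side")[190:350,280:460,::-1];b=camera("top")[110:250,200:400,::-1]
cv2.imwrite("pics/p1.png",cv2.hconcat([cv2.resize(a,(400,356)),cv2.resize(b,(400,356))]))
E
```

```text
t 2.77 stand pos [-0.0007 -0.1932  0.2223] rot [-179.98    0.24   -5.34] F [-0.8  0.1 -0. ] open 0.0001 grip 0.0
shift units [ 0.018 -0.03   0.156]
turn units [-0.004  0.041  0.004]
```

View pics/p1.png

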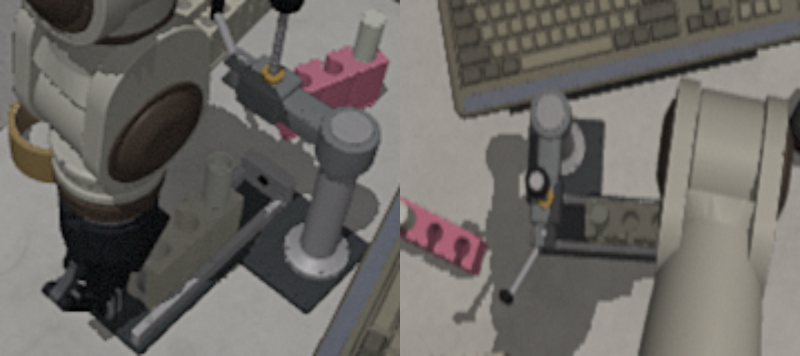

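The fingers are just behind the carrier in the lane (side crop, around px (95,290)), clear of the fences. I'll push.

Request:
carry_out(
  targets="0.02 -0.15 0.1 0 0.04 0 -1;0 -0.15 0 0 0 0 -1;0 -0.15 0 0 0 0 -1;0 -0.15 0 0 0 0 -1;0 -0.15 0 0 0 0 -1;0 -0.15 0 0 0 0 -1;0 -0.15 0 0 0 0 -1;0 -0.15 0 0 0 0 -1",
)

```text
time: 3.53
ee_pos: [0.6048, -0.0682, 0.2212]
tcp_rot: [180.0, -0.3, -5.3]
wrist_force: [0.1, -4.0, 4.1]
opening: 0.0001
grasp_force: 1.9
```

Request:
carry_out(
  targets="0 -0.1 0 0 0 0 -1;0 -0.1 0 0 0 0 -1;0 -0.1 0 0 0 0 -1;0 -0.05 0 0 0 0 -1;0 -0.05 0 0 0 0 -1;0 -0.05 0 0 0 0 -1;0 0 0 0 0 0 -1;0 0 0 0 0 0 -1",
)

```text
time: 4.2
ee_pos: [0.606, -0.0537, 0.2205]
tcp_rot: [-179.9, -0.2, -5.1]
wrist_force: [0.9, -1.9, 0.7]
opening: -0.0003
grasp_force: 0.8
```

```bash
python3 go.py 0 -0.110 .218
```

```text
t 4.2 stand pos [ 0.0008 -0.1303  0.2205] rot [-179.86   -0.21   -5.08] F [ 0.9 -1.9  0.7] open -0.0003 grip 0.8310998976230621
shift units [-0.017 -0.506  0.063]
turn units [-0.024 -0.037  0.049]
```

Request:
carry_out(
  targets="0 -0.05 0 0 0 0 -1;0 -0.05 0 0 0 0 -1;0 -0.05 0 0 0 0 -1;0 -0.05 0 0 0 0 -1;0 -0.05 0 0 0 0 -1;0 -0.05 0 0 0 0 -1;0 -0.03 0 0 0 0 -1;0 0 0 0 0 0 -1",
)

```text
time: 4.87
ee_pos: [0.6066, -0.0469, 0.2206]
tcp_rot: [-179.6, -0.2, -4.5]
wrist_force: [0.3, -0.5, -1.6]
opening: -0.0
grasp_force: 0.5
```

Request:
carry_out(
  targets="0 -0.02 0 0 0 0 -1;0 -0.02 0 0 0 0 -1;0 -0.02 0 0 0 0 -1;0 -0.02 0 0 0 0 -1;0 -0.02 0 0 0 0 -1;0 0 0 0 0 0 -1;0 0 0 0 0 0 -1;0 0 0 0 0 0 -1",
)

```text
time: 5.53
ee_pos: [0.6067, -0.0451, 0.2207]
tcp_rot: [-179.6, -0.2, -4.3]
wrist_force: [0.3, -1.0, -0.6]
opening: -0.0001
grasp_force: 0.5
```

```bash
python3 go.py 0 -0.110 .218
```

```text
t 5.53 stand pos [ 0.0007 -0.1217  0.2207] rot [-179.56   -0.23   -4.33] F [ 0.3 -1.  -0.6] open -0.0001 grip 0.5053548328578472
shift units [-0.013 -0.292  0.071]
turn units [-0.077 -0.039  0.18 ]
```

Request:
carry_out(
  targets="0 -0.1 0 0 0 0.1 -1;0 -0.1 0 0 0 0.1 -1;0 -0.08 0 0 0 0 -1;0 0 0 0 0 0 -1;0 0 0 0 0 0 -1;0 0 0 0 0 0 -1;0 0 0 0 0 0 -1;0 0 0 0 0 0 -1",
)

```text
time: 6.2
ee_pos: [0.6067, -0.0456, 0.2209]
tcp_rot: [-179.1, -0.2, -4.5]
wrist_force: [-0.1, -1.1, -0.3]
opening: 0.0002
grasp_force: 0.3
```

```bash
python3 go.py 0 -0.110 .218
```

```text
t 6.2 stand pos [ 0.0008 -0.1222  0.2209] rot [-179.12   -0.22   -4.46] F [-0.1 -1.1 -0.3] open 0.0002 grip 0.3086344711482525
shift units [-0.015 -0.304  0.078]
turn units [-0.154 -0.038  0.158]
```

The arm stalled with little wrist force and the tool tilting, so some part of the arm above the wrist may be touching the head or knob. I'll back off and look.

Request:
carry_out(
  targets="0 0.2 0 0 0 0 -1;0 0.2 0 0 0 0 -1;0 0 0 0 0 0 -1;0 0 0 0 0 0 -1;0 0 0 0 0 0 -1;0 0 0 0 0 0 -1;0 0 0 0 0 0 -1;0 0 0 0 0 0 -1",
)

```text
time: 6.87
ee_pos: [0.6055, -0.0614, 0.2206]
tcp_rot: [-179.1, -0.2, -4.4]
wrist_force: [-0.2, 0.1, -0.6]
opening: -0.0002
grasp_force: 0.0
```

```bash
python3 go.py 0 -0.110 .218; python3 - <<'E'
from workcell import camera
import cv2
a=camera("side")[120:330,270:480,::-1];b=camera("top")[110:250,200:400,::-1]
cv2.imwrite("pics/p2.png",cv2.hconcat([cv2.resize(a,(400,400)),cv2.resize(b,(400,400))]))
E
```

```text
t 6.87 stand pos [ 0.001  -0.138   0.2206] rot [-179.11   -0.22   -4.45] F [-0.2  0.1 -0.6] open -0.0002 grip 0.0
shift units [-0.014 -0.7    0.077]
turn units [-0.155 -0.037  0.16 ]
```

View pics/p2.png

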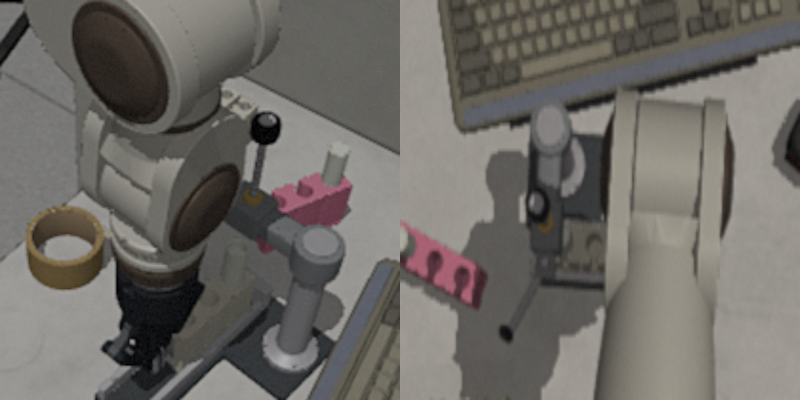

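```bash
python3 - <<'E'
from fit import *
from workcell import camera,monitor
import cv2
v=[.6174,.0761,-.0936]
for y in(-.02,-.012,0):
    print(y,proj("side",W(v,0,y,.132)),proj("top",W(v,0,y,.132)))
print(np.round(monitor.get_obs()["joint_efforts"],1))
a=camera("side")[215:315,350:450,::-1];b=camera("top")[150:225,240:315,::-1]
cv2.imwrite("pics/p3.png",cv2.hconcat([cv2.resize(a,(400,400),interpolation=3),cv2.resize(b,(400,400),interpolation=3)]))
E
```

```text
-0.02 [391.92655001 252.34082785] [283.62949015 192.36698239]
-0.012 [394.57780335 250.07813441] [280.38036214 192.14989446]
0 [398.51753702 246.71579652] [275.50768893 191.82433062]
[ -0.  -60.9  46.4  -0.    0.1   0. ]
```

View pics/p3.png

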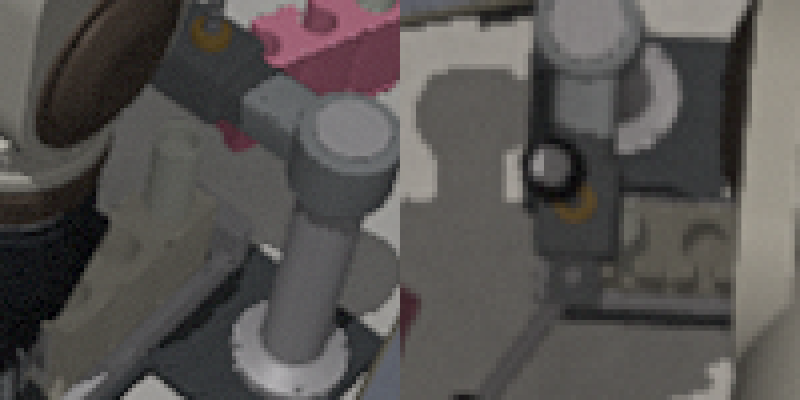

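The tube rim in the side view is at about px (393,251), so the carrier is roughly 15 mm short. The tool tilted with its tip forward, so the resistance is up at the wrist. I'll lean the tool back 25° with the tip leading, which keeps the wrist away from the head, and push with the fingertips.

Request:
carry_out(
  targets="0 0.5 0 0 0 0 -1;0 0.5 0 0 0 0 -1;0 0.5 0 0 0 0 -1;0 0.5 0 0 0 0 -1;0 0 0 0 0 0 -1;0 0 0 0 0 0 -1;0 0 0 0.8 0 0 -1;0 0 0 0.8 0 0 -1",
)

```text
time: 7.73
ee_pos: [0.5994, -0.1402, 0.2197]
tcp_rot: [-169.7, -0.2, -4.4]
wrist_force: [0.3, 0.4, -0.9]
opening: -0.0001
grasp_force: 0.0
```

Request:
carry_out(
  targets="0 0 0 0.8 0 0 -1;0 0 0 0.8 0 0 -1;0 0 0 0.8 0 0 -1;0 0 0 0.2 0 0 -1;0 0 0 0 0 0.1 -1;0 0 0 0 0 0 -1;0 0 0 0 0 0 -1;0 0 0 0 0 0 -1",
)

```text
time: 8.4
ee_pos: [0.5993, -0.1409, 0.2196]
tcp_rot: [-155.1, 0.0, -4.9]
wrist_force: [-0.4, 0.2, 0.5]
opening: 0.0
grasp_force: 0.0
```

```bash
python3 go.py 0 -0.215 .212
```

```text
t 8.4 stand pos [ 0.0023 -0.2178  0.2196] rot [-1.5513e+02  1.0000e-02 -4.9400e+00] F [-0.4  0.2  0.5] open 0.0 grip 0.0
shift units [-0.056  0.017  0.201]
turn units [-4.341  0.018  0.072]
```

Request:
carry_out(
  targets="-0.05 0.06 0.14 0 0 0.05 -1;0 -0.091 0.042 0 0 0 -1;0 -0.091 0.042 0 0 0 -1;0 -0.091 0.042 0 0 0 -1;0 -0.091 0.042 0 0 0 -1;0 -0.091 0.042 0 0 0 -1;0 -0.091 0.042 0 0 0 -1;0 -0.091 0.042 0 0 0 -1",
)

```text
time: 9.07
ee_pos: [0.5999, -0.1126, 0.2135]
tcp_rot: [-155.1, 0.1, -5.2]
wrist_force: [0.4, -0.3, 0.5]
opening: 0.0
grasp_force: 0.0
```

```bash
python3 go.py 0 -0.181 .212
```

```text
t 9.07 stand pos [ 2.000e-04 -1.895e-01  2.135e-01] rot [-1.5506e+02  1.4000e-01 -5.2300e+00] F [ 0.4 -0.3  0.5] open 0.0 grip 0.0
shift units [-0.005 -0.177  0.123]
turn units [-4.354  0.028  0.017]
```

Request:
carry_out(
  targets="0 -0.091 0.042 0 0 0 -1;0 -0.045 0.021 0 0 0 -1;0 -0.045 0.021 0 0 0 -1;0 -0.045 0.021 0 0 0 -1;0 -0.045 0.021 0 0 0 -1;0 -0.045 0.021 0 0 0 -1;0 -0.045 0.021 0 0 0 -1;0 -0.045 0.021 0 0 0 -1",
)

```text
time: 9.73
ee_pos: [0.6018, -0.0966, 0.214]
tcp_rot: [-155.3, 0.0, -5.3]
wrist_force: [-0.9, -24.5, 5.1]
opening: 0.0003
grasp_force: 12.1
```

```bash
python3 go.py 0 -0.181 .212
```

```text
t 9.73 stand pos [ 0.0006 -0.1734  0.214 ] rot [-1.5531e+02  3.0000e-02 -5.3200e+00] F [ -0.9 -24.5   5.1] open 0.0003 grip 12.128438064828515
shift units [-0.016  0.193 -0.033]
turn units [-4.309  0.007  0.005]
```

24.5 N at the expected home position means the carrier is against the stop. I'll back off, rise, straighten the tool and check.

Request:
carry_out(
  targets="0 0.6 -0.28 0 0 0 -1;0 0.6 -0.28 0 0 0 -1;0 0 -0.1 0 0 0 -1;0 -0.3 -0.7 0 0 0 -1;0 -0.3 -0.7 0 0 0 -1;0 -0.3 -0.7 0 0 0 -1;0 -0.3 -0.7 0 0 0 -1;0 -0.3 -0.7 0 0 0 -1",
)

```text
time: 10.4
ee_pos: [0.5963, -0.1538, 0.3708]
tcp_rot: [-155.0, 0.2, -5.2]
wrist_force: [-0.2, -0.5, -0.5]
opening: -0.0
grasp_force: 0.0
```

Request:
carry_out(
  targets="0 -0.3 -0.7 0 0 0 -1;0 -0.3 -0.7 0 0 0 -1;0 -0.3 -0.7 0 0 0 -1;0 -0.3 -0.7 -0.8 0 0 -1;0 -0.2 -0.5 -0.8 0 0 -1;0 0 0 -0.9 0 0 -1;0 0 0 -0.9 0 0 -1;0 0 0 -0.9 0 0 -1",
)

```text
time: 11.07
ee_pos: [0.5967, -0.1571, 0.5132]
tcp_rot: [-179.9, 0.1, -5.2]
wrist_force: [0.3, -0.1, 0.1]
opening: -0.0
grasp_force: 0.0
```

```bash
python3 go.py 0 0 .51; python3 - <<'E'
from fit import *
from workcell import camera
import cv2
v=[.6174,.0761,-.0936]
a=camera("side").copy();b=camera("top").copy()
for n,im in(("side",a),("top",b)):
    print(n,[np.round(proj(n,p),1).tolist() for p in(W(v,0,0,.132),W(v,0,0,.301),W(v,-.018,-.095,.08),W(v,.018,-.095,.08))])
a=a[170:320,320:470,::-1];b=b[150:225,240:340,::-1]
cv2.imwrite("pics/p4.png",cv2.hconcat([cv2.resize(a,(400,400),interpolation=3),cv2.resize(b,(400,300),interpolation=3).copy() if 0 else cv2.copyMakeBorder(cv2.resize(b,(400,300),interpolation=3),0,100,0,0,0)]))
E
```

```text
t 11.07 stand pos [ 0.0012 -0.2341  0.5132] rot [-1.7991e+02  6.0000e-02 -5.2500e+00] F [ 0.3 -0.1  0.1] open -0.0 grip 0.0
shift units [-0.019 -5.852  0.09 ]
turn units [-0.015  0.011  0.02 ]
side [[398.5, 246.7], [410.5, 183.5], [357.5, 284.7], [371.2, 295.6]]
top [[275.5, 191.8], [268.4, 181.2], [314.2, 204.1], [315.1, 190.1]]
```

View pics/p4.png

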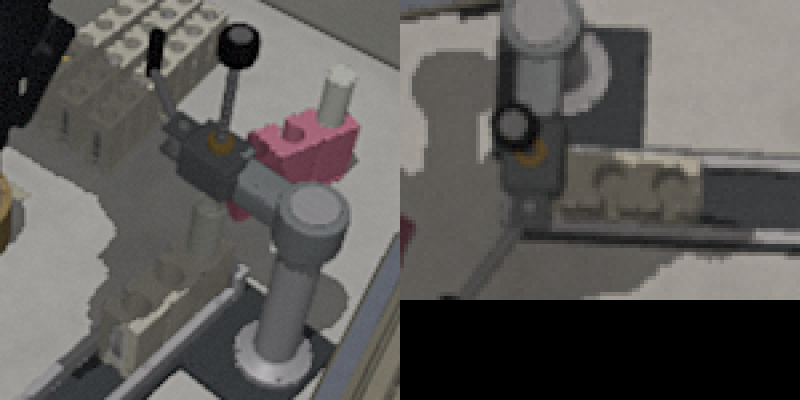

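The carrier's rear edge (top px ≈315, predicted 315) and the tube rim (side px 398,247.6 against 398.5,246.7) both match home. Next I move over the knob and press it down with the shut fingertips.

Request:
carry_out(
  targets="0 -0.75 0 0 0 0 -1;0 -0.75 0 0 0 0 -1;0 -0.75 0 0 0 0 -1;0 -0.75 0 0 0 0 -1;0 -0.75 0 0 0 0 -1;0 -0.75 0 0 0 0 -1;0 -0.75 0 0 0 0 -1;0 -0.6 0 0 0 0 -1",
)

```text
time: 11.83
ee_pos: [0.6112, 0.0111, 0.516]
tcp_rot: [-177.1, 0.2, 0.6]
wrist_force: [0.0, -0.4, 0.4]
opening: -0.0002
grasp_force: 0.0
```

Request:
carry_out(
  targets="0 0 0.2 0 0 0 -1;0 0 0.2 0 0 0 -1;0 0 0.2 0 0 0 -1;0 0 0.1 0 0 0 -1;0 0 0 0 0 0 -1;0 0 0 0 0 0 -1;0 0 0 0 0 0 -1;0 0 0 0 0 0 -1",
)

```text
time: 12.5
ee_pos: [0.6109, 0.011, 0.4886]
tcp_rot: [-177.1, 0.1, 0.5]
wrist_force: [-0.7, 0.5, 0.5]
opening: -0.0002
grasp_force: 0.0
```

```bash
python3 go.py 0 0 .474
```

```text
t 12.5 stand pos [-4.000e-04 -6.540e-02  4.886e-01] rot [-1.7715e+02  1.2000e-01  5.1000e-01] F [-0.7  0.5  0.5] open -0.0002 grip 0.0
shift units [ 0.177 -1.606  0.446]
turn units [-0.496  0.047  1.025]
```

```bash
python3 - <<'E'
from workcell import camera,monitor
import cv2,numpy as np
o=monitor.get_obs()
for k in("q","qd","joint_efforts","torque","wrist_force"):print(k,np.round(o[k],2))
a=camera("side")[0:360,60:500,::-1];b=camera("top")[110:470,200:560,::-1]
cv2.imwrite("pics/p5.png",cv2.hconcat([cv2.resize(a,(440,360)),b]))
E
```

```text
q [  0.51  17.29  33.95 106.78   2.85 180.  ]
qd [ 0.09 -0.06 -0.15 -0.   -0.02  0.05]
joint_efforts [ 1.000e-02 -6.277e+01  4.387e+01  4.000e-02  1.700e-01 -0.000e+00]
torque [-0.02  0.04 -0.01]
wrist_force [-0.66  0.46  0.54]
```

View pics/p5.png

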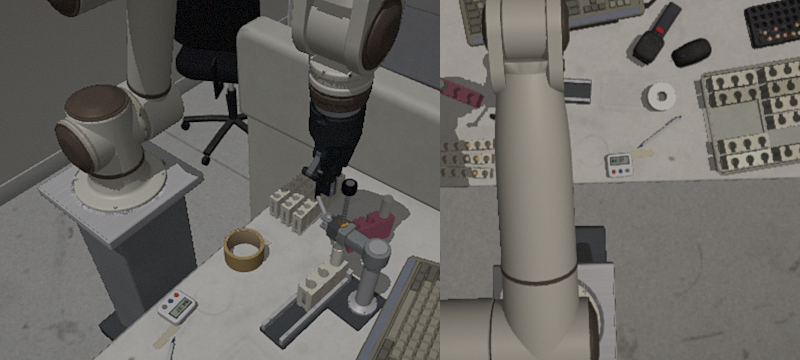

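q6 is at its 180° limit. That explains both stalls: it was a joint limit, not a collision. The tool's tip is right beside the knob at about px (345,187) in the side half. I'll turn the tool +90° in yaw to free the joint.

Request:
carry_out(
  targets="0 0 0 0 0 -0.92 -1;0 0 0 0 0 -0.92 -1;0 0 0 0 0 -0.92 -1;0 0 0 0 0 -0.92 -1;0 0 0 0 0 -0.92 -1;0 0 0 0 0 -0.92 -1;0 0 0 0 0 -0.92 -1;0 0 0 0 0 -0.92 -1",
)

```text
time: 13.27
ee_pos: [0.6109, 0.0111, 0.4883]
tcp_rot: [-177.8, -1.8, 42.9]
wrist_force: [0.0, 0.6, 0.2]
opening: 0.0003
grasp_force: 0.0
```

Request:
carry_out(
  targets="0 0 0 0 0 -0.92 -1;0 0 0 0 0 -0.92 -1;0 0 0 0 0 -0.92 -1;0 0 0 0 0 -0.92 -1;0 0 0 0 0 -0.92 -1;0 0 0 0 0 -0.92 -1;0 0 0 0 0 -0.92 -1;0 0 0 0 0 -0.92 -1",
)

```text
time: 13.93
ee_pos: [0.6109, 0.0111, 0.4883]
tcp_rot: [-179.6, -2.8, 85.1]
wrist_force: [-0.2, -0.5, -0.1]
opening: 0.0002
grasp_force: 0.0
```

```bash
sed -i 's/np.degrees(Y)\]/np.degrees(Y)+90]/' go.py; python3 go.py 0 0 .49
```

```text
t 13.93 stand pos [-4.000e-04 -6.530e-02  4.883e-01] rot [-179.58   -2.82   85.11] F [-0.2 -0.5 -0.1] open 0.0002 grip 0.0
shift units [1.633 0.023 0.037]
turn units [-0.075 -0.491  0.084]
```

Request:
carry_out(
  targets="0 0 0 -0.07 -0.25 0.08 -1;0 0 0 0 -0.24 0 -1;0.3 0.01 0 0 0 0 -1;0.4 0.01 0 0 0 0 -1;0.4 0 0 0 0 0 -1;0.4 0 0 0 0 0 -1;0.13 0 0 0 0 0 -1;0 0 0 0 0 0 -1",
)

```text
time: 14.6
ee_pos: [0.6182, 0.0775, 0.4878]
tcp_rot: [-179.9, -0.0, 84.5]
wrist_force: [-0.7, 0.5, -0.1]
opening: -0.0001
grasp_force: 0.0
```

```bash
python3 go.py 0 0 .474
```

```text
t 14.6 stand pos [0.0007 0.0015 0.4878] rot [-1.7991e+02 -1.0000e-02  8.4500e+01] F [-0.7  0.5 -0.1] open -0.0001 grip 0.0
shift units [-0.037 -0.016  0.346]
turn units [-0.016 -0.002 -0.024]
```

Request:
carry_out(
  targets="-0.04 -0.02 0.12 0 0 0 -1;0 0 0.12 0 0 0 -1;0 0 0.12 0 0 0 -1;0 0 0.06 0 0 0 -1;0 0 0.06 0 0 0 -1;0 0 0.06 0 0 0 -1;0 0 0.06 0 0 0 -1;0 0 0.04 0 0 0 -1",
)

```text
time: 15.27
ee_pos: [0.6171, 0.0742, 0.4623]
tcp_rot: [-179.9, 0.0, 84.4]
wrist_force: [0.5, -0.9, 1.6]
opening: -0.0
grasp_force: 0.9
```

```bash
python3 go.py 0 0 .452
```

```text
t 15.27 stand pos [-2.000e-04 -1.900e-03  4.623e-01] rot [-1.7994e+02  1.0000e-02  8.4380e+01] F [ 0.5 -0.9  1.6] open -0.0 grip 0.9252770897001028
shift units [0.048 0.004 0.257]
turn units [-0.011  0.001 -0.044]
```

Request:
carry_out(
  targets="0.02 0 0.015 0 0 0 -1;0.02 0 0.015 0 0 0 -1;0 0 0.015 0 0 0 -1;0 0 0.015 0 0 0 -1;0 0 0.015 0 0 0 -1;0 0 0.015 0 0 0 -1;0 0 0.015 0 0 0 -1;0 0 0.015 0 0 0 -1",
)

```text
time: 15.93
ee_pos: [0.6173, 0.0761, 0.4576]
tcp_rot: [-179.9, -0.0, 84.4]
wrist_force: [0.8, 0.6, 2.0]
opening: 0.0001
grasp_force: 0.9
```

Request:
carry_out(
  targets="0 0 0.01 0 0 0 -1;0 0 0.01 0 0 0 -1;0 0 0.01 0 0 0 -1;0 0 0.01 0 0 0 -1;0 0 0.01 0 0 0 -1;0 0 0.01 0 0 0 -1;0 0 0.01 0 0 0 -1;0 0 0.01 0 0 0 -1",
)

```text
time: 16.6
ee_pos: [0.6173, 0.076, 0.4544]
tcp_rot: [-179.9, -0.0, 84.4]
wrist_force: [0.3, 0.1, 1.2]
opening: -0.0001
grasp_force: 0.8
```

Request:
carry_out(
  targets="0 0 0.007 0 0 0 -1;0 0 0.007 0 0 0 -1;0 0 0.007 0 0 0 -1;0 0 0.007 0 0 0 -1;0 0 0.007 0 0 0 -1;0 0 0.007 0 0 0 -1;0 0 0.007 0 0 0 -1;0 0 0.007 0 0 0 -1",
)

```text
time: 17.27
ee_pos: [0.6173, 0.076, 0.4522]
tcp_rot: [-179.9, -0.0, 84.4]
wrist_force: [0.4, 1.5, 0.4]
opening: 0.0003
grasp_force: 0.8
```

Request:
carry_out(
  targets="0 0 0.007 0 0 0 -1;0 0 0.007 0 0 0 -1;0 0 0.007 0 0 0 -1;0 0 0.007 0 0 0 -1;0 0 0.007 0 0 0 -1;0 0 0.007 0 0 0 -1;0 0 0.007 0 0 0 -1;0 0 0.007 0 0 0 -1",
)

```text
time: 17.93
ee_pos: [0.6173, 0.076, 0.45]
tcp_rot: [-179.9, -0.0, 84.4]
wrist_force: [-0.0, 0.8, 3.7]
opening: 0.0002
grasp_force: 1.6
```

Request:
carry_out(
  targets="0 0 0.004 0 0 0 -1;0 0 0.004 0 0 0 -1;0 0 0.004 0 0 0 -1;0 0 0.004 0 0 0 -1;0 0 0.004 0 0 0 -1;0 0 0 0 0 0 -1;0 0 0 0 0 0 -1;0 0 0 0 0 0 -1",
)

```text
time: 18.6
ee_pos: [0.6171, 0.076, 0.4498]
tcp_rot: [-180.0, -0.0, 84.4]
wrist_force: [0.8, 1.4, 6.1]
opening: -0.0001
grasp_force: 3.0
```

```bash
python3 go.py
```

```text
t 18.6 stand pos [-3.000e-04 -1.000e-04  4.498e-01] rot [-1.7999e+02 -1.0000e-02  8.4400e+01] F [0.8 1.4 6.1] open -0.0001 grip 2.9905367642641068
```

Contact: the force rises from about 1.5 to 6 N while the motion stalls, with the tip about 13 mm below the rim. I'll add a slight extra press to confirm it.

Request:
carry_out(
  targets="0 0 0.004 0 0 0 -1;0 0 0.004 0 0 0 -1;0 0 0.004 0 0 0 -1;0 0 0 0 0 0 -1;0 0 0 0 0 0 -1;0 0 0 0 0 0 -1;0 0 0 0 0 0 -1;0 0 0 0 0 0 -1",
)

```text
time: 19.27
ee_pos: [0.617, 0.076, 0.4497]
tcp_rot: [180.0, -0.0, 84.4]
wrist_force: [-1.0, 1.2, 8.2]
opening: 0.0001
grasp_force: 3.9
```

A steady 8 N, so the probe bears on the bottom. I'll release straight up and go round behind the lever pin.

Request:
carry_out(
  targets="0 0 -0.05 0 0 0 -1;0 0 -0.15 0 0 0 -1;0 0 -0.4 0 0 0 -1;0 0 -0.4 0 0 0 -1;0.3 -0.4 0 0 0 0 -1;0.3 -0.4 0 0 0 0 -1;0.3 -0.4 0 0 0 0 -1;0.3 -0.4 0 0 0 0 -1",
)

```text
time: 19.93
ee_pos: [0.5578, 0.1303, 0.4886]
tcp_rot: [-179.9, 0.0, 84.4]
wrist_force: [0.3, 0.1, 0.7]
opening: 0.0001
grasp_force: 0.0
```

Request:
carry_out(
  targets="0.3 -0.4 0 0 0 0 -1;0.3 -0.38 0 0 0 0 -1;0.08 0 0 0 0 0 -1;0 0 0 0 0 0 -1;0 0 0.5 0 0 0 -1;0 0 0.5 0 0 0 -1;0 0 0 0 0 0 -1;0 0 0 0 0 0 -1",
)

```text
time: 20.6
ee_pos: [0.5303, 0.1596, 0.448]
tcp_rot: [-179.8, 0.1, 84.4]
wrist_force: [-0.1, -0.0, 0.7]
opening: -0.0001
grasp_force: 0.0
```

```bash
python3 go.py -.096 .075 .360;python3 -c "
from workcell import monitor,camera;print(monitor.get_obs()['q'].round(1))
from fit import *
import cv2
v=[.6174,.0761,-.0936]
print(proj('side',W(v,0,0,.267)),proj('side',W(v,-.0945,.0407,.215)))
a=camera('side')[120:300,320:480,::-1];cv2.imwrite('pics/p6.png',cv2.resize(a,(533,600),interpolation=3))"
```

```text
t 20.6 stand pos [-0.0945  0.0749  0.448 ] rot [-1.7981e+02  7.0000e-02  8.4360e+01] F [-0.1 -0.   0.7] open -0.0001 grip 0.0
shift units [ 0.004 -0.03   2.201]
turn units [-0.033  0.011 -0.049]
[ 16.7   6.9  17.  100.3   0.  112.4]
[407.78907411 197.75079219] [379.27359638 182.04537938]
```

View pics/p6.png

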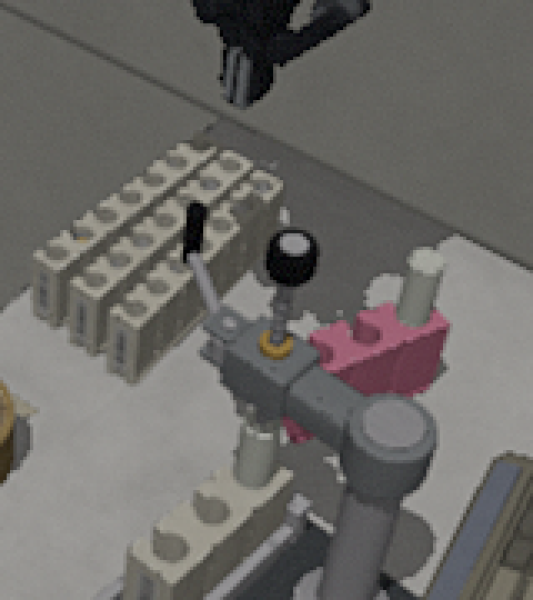

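The knob is at px (407.6,197.2) against (407.8,197.8) predicted, with the probe down in the tube. The pin matches at (379,181.5). Now I lower the fingers behind the pin and sweep it round.

Request:
carry_out(
  targets="0 -0.03 0.5 0 0 0 -1;0 0 0.5 0 0 0 -1;0 0 0.5 0 0 0 -1;0 0 0.4 0 0 0 -1;0 0 0.3 0 0 0 -1;0 0 0 0 0 0 -1;-0.1 0 0 0 0 0 -1;-0.15 0 0 0 0 0 -1",
)

```text
time: 21.32
ee_pos: [0.5279, 0.1502, 0.3625]
tcp_rot: [180.0, -0.0, 84.4]
wrist_force: [-0.8, -0.2, -0.4]
opening: -0.0001
grasp_force: 0.0
```

Request:
carry_out(
  targets="-0.12 -0.02 0 0 0 0 -1;-0.12 -0.02 0 0 0 0 -1;-0.12 -0.02 0 0 0 0 -1;-0.12 -0.02 0 0 0 0 -1;-0.12 -0.02 0 0 0 0 -1;-0.12 -0.02 0 0 0 0 -1;-0.12 -0.02 0 0 0 0 -1;-0.12 -0.02 0 0 0 0 -1",
)

```text
time: 21.98
ee_pos: [0.5173, 0.1122, 0.3608]
tcp_rot: [-179.9, 0.0, 84.4]
wrist_force: [-1.0, 1.4, 0.1]
opening: -0.0003
grasp_force: 0.6
```

```bash
python3 go.py -.092 -.031 .360
```

```text
t 21.98 stand pos [-0.103   0.0266  0.3608] rot [-1.7994e+02  1.0000e-02  8.4390e+01] F [-1.   1.4  0.1] open -0.0003 grip 0.5985341593623161
shift units [-1.438  0.282  0.021]
turn units [-0.011  0.001 -0.043]
```

Request:
carry_out(
  targets="-0.12 0 0 0 0 0 -1;-0.12 0 0 0 0 0 -1;-0.12 0 0 0 0 0 -1;-0.12 0.02 0 0 0 0 -1;-0.12 0.04 0 0 0 0 -1;-0.12 0.04 0 0 0 0 -1;-0.12 0.04 0 0 0 0 -1;-0.12 0.04 0 0 0 0 -1",
)

```text
time: 22.65
ee_pos: [0.521, 0.0733, 0.3608]
tcp_rot: [-179.9, -0.0, 84.4]
wrist_force: [-0.8, 2.2, 0.6]
opening: -0.0002
grasp_force: 0.7
```

Request:
carry_out(
  targets="-0.08 0.03 0 0 0 0 -1;-0.08 0.03 0 0 0 0 -1;-0.06 0.02 0 0 0 0 -1;-0.05 0.01 0 0 0 0 -1;-0.04 0 0 0 0 0 -1;-0.03 0 0 0 0 0 -1;-0.03 0 0 0 0 0 -1;-0.03 0 0 0 0 0 -1",
)

```text
time: 23.32
ee_pos: [0.5229, 0.0576, 0.361]
tcp_rot: [-180.0, -0.0, 84.4]
wrist_force: [3.8, 3.6, -1.3]
opening: 0.0002
grasp_force: 1.7
```

```bash
python3 go.py -.092 -.031 .360
```

```text
t 23.32 stand pos [-0.0923 -0.0273  0.361 ] rot [-1.7996e+02 -2.0000e-02  8.4410e+01] F [ 3.8  3.6 -1.3] open 0.0002 grip 1.6605448722839355
shift units [-0.093  0.008  0.024]
turn units [-0.006 -0.003 -0.04 ]
```

Request:
carry_out(
  targets="-0.03 0 0 0 0 0 -1;-0.03 0 0 0 0 0 -1;-0.03 0 0 0 0 0 -1;-0.03 0 0 0 0 0 -1;-0.02 0 0 0 0 0 -1;-0.02 0 0 0 0 0 -1;-0.02 0 0 0 0 0 -1;-0.02 0 0 0 0 0 -1",
)

```text
time: 23.98
ee_pos: [0.5225, 0.052, 0.3609]
tcp_rot: [-180.0, -0.5, 84.6]
wrist_force: [5.9, 30.5, -2.3]
opening: -0.0002
grasp_force: 15.4
```

```bash
python3 go.py -.092 -.031 .360
```

```text
t 23.98 stand pos [-0.0923 -0.0328  0.3609] rot [-179.96   -0.51   84.58] F [ 5.9 30.5 -2.3] open -0.0002 grip 15.408318042755127
shift units [0.045 0.006 0.023]
turn units [-0.008 -0.089 -0.01 ]
```

30 N at the predicted stop position. I'll back off, rise and retreat, then check by pixel measurement, since my picture views are used up.

Request:
carry_out(
  targets="0.2 0 0 0 0 0 -1;0.3 0 0 0 0 0 -1;0 -0.2 0 0 0 0 -1;0 -0.3 -0.5 0 0 0 -1;0 -0.3 -0.8 0 0 0 -1;0 -0.3 -0.8 0 0 0 -1;0 -0.3 -0.8 0 0 0 -1;0 -0.3 -0.8 0 0 0 -1",
)

```text
time: 24.65
ee_pos: [0.4551, 0.0759, 0.5103]
tcp_rot: [-179.9, 0.1, 84.4]
wrist_force: [0.4, -0.0, 0.3]
opening: -0.0001
grasp_force: 0.0
```

Request:
carry_out(
  targets="0 -0.5 -0.5 0 0 0 -1;0 -0.8 0 0 0 0 -1;0 -0.8 0 0 0 0 -1;0 -0.8 0 0 0 0 -1;0 -0.8 0 0 0 0 -1;0 0 0 0 0 0 -1;0 0 0 0 0 0 -1;0 0 0 0 0 0 -1",
)

```text
time: 25.32
ee_pos: [0.3091, 0.0904, 0.5291]
tcp_rot: [-180.0, 0.0, 84.4]
wrist_force: [1.2, 0.2, -0.3]
opening: 0.0001
grasp_force: 0.0
```

```bash
python3 go.py; python3 - <<'E'
from fit import *
from workcell import camera
import cv2
g=cv2.cvtColor(camera("side"),cv2.COLOR_RGB2GRAY)
v=[.6174,.0761,-.0936,0,0,1.4]
for name,p,z0,z1 in(("pin",pin(v,.193),0,0),("knob",W(v,0,0,.267),0,0)):
    u=proj("side",p); x,y=u.astype(int); r=14
    n,l,s,c=cv2.connectedComponentsWithStats((g[y-r:y+r,x-r:x+r]<50).astype(np.uint8))
    print(name,"pred",u.round(1),[(s[i,:5].tolist(),(c[i]+[x-r,y-r]).round(1).tolist()) for i in range(1,n) if s[i,4]>8])
for a in(1.3,1.35,1.4): v[5]=a; print(a,proj("side",pin(v,.193)).round(1))
# tube rim / carrier compare with predicted home: bright template from initial picture
a=cv2.cvtColor(cv2.imread("pics/side0.png"),cv2.COLOR_BGR2GRAY)
t=a[292:318,334:356]
m=cv2.matchTemplate(g[270:310,340:390],t,cv2.TM_CCOEFF_NORMED);_,s,_,k=cv2.minMaxLoc(m)
w=[.6174,.0761,-.0936]
d=proj("side",W(w,0,-.095,.08))-proj("side",W(w,0,-.1523,.08))
print("carrier shift px",k[0]+340-334,k[1]+270-292,"score",round(s,2),"expected",d.round(1))
E
```

```text
t 25.32 stand pos [-0.3083 -0.0146  0.5291] rot [-1.7997e+02  2.0000e-02  8.4410e+01] F [ 1.2  0.2 -0.3] open 0.0001 grip 0.0
pin pred [349.9 214.6] [([12, 5, 7, 19, 104], [349.6, 213.9])]
knob pred [407.8 197.8] [([7, 6, 15, 17, 161], [406.6, 198.1])]
1.3 [350.3 211.8]
1.35 [350.  213.2]
1.4 [349.9 214.6]
carrier shift px 20 -18 score 0.97 expected [ 20.2 -17.6]
```

Pin, knob and carrier all match the finished state (within about 1 px), so I'm handing in.

```bash
python3 -c "
from workcell import bot;print(bot.job_done())"
```

```text
the job is handed in; nothing more can be done
None
```

The job is handed in at about 25 s of the 64 s: carrier home against the stop, probe bearing on the tube bottom at about 8 N on the knob, lever swung to its stop (30 N felt there); pixel checks agree within about 1 px, the other bench items were not re-measured, and no verdict was shown.

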